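# Deliver a T-shaped lock plate pad-up through the turn-over guide

### The job

Turn the carousel by its black post until the green compartment is squarely under the ramp. Then take the orange T-plate from the rack and drop it, standing on edge, through the twisted rod guide so that it comes to rest flat in the green compartment with its orange side up; the guide turns it half round on the way down, so put it in with the orange side facing away from the carousel. Leave the other two plates standing in the rack.

Things in the scene. Friction and masses are not known exactly. Their poses are not given: they have to be found in the camera images.
- orange_plate: T-shaped steel lock plate, 8 mm thick, 110 g, one whole face orange, other bare: bar 70 x 16 mm with a stem 18 mm wide, 38 mm long at the middle of one long edge (54 mm in all). Origin: centre of the bar; x out of the orange face, y along the bar, z along the stem. Starts standing on its bar in one rack slot, stem up: origin 16 mm, bar top 24 mm, stem top 62 mm above the table.
- blue_plate: same plate with a blue face (+x), standing in another slot of the rack; to be left alone. Origin and axes as the orange one.
- plain_plate: same plate with a dark steel face (+x), standing in another slot of the rack; to be left alone. Origin and axes as the orange one.
- rack: fixed black plastic rack, 220 x 100 mm, three cross slots 70 mm apart along its x axis (at -70, 0, +70 mm). Plates stand in the slots with their coloured faces to the rack's +x. Slot walls rise to 22 mm above the table, so the stems stand free. Origin: centre of the underside.
- guide_mouth (a point): centre of the open top of the fixed twisted guide, 270 mm above the table: a slot between six steel rods (at the flared mouth 90 mm along x, 40 mm across in y); around it, 24 mm lower, a ring of 105 mm diameter. Axes: z up, x along the slot, +y to the carousel. A plate goes in bar first, stem up, its faces to +y and -y; let go squarely with the bar's centre 5 to 15 mm below the mouth it slides through. Rods are slippery.
- carousel_hub (a point): fixed point on the carousel's upright axis at table height; axes as guide_mouth's, which lies 155 mm along its -y. Wheel of 254 mm diameter: floor 14 mm, walls 28 mm above the table, steel hub 68 mm across up to 64 mm; green, yellow and grey compartments. The guide turns a plate half round the vertical; then it lies back on a ramp falling to +y: the face that was to -y at the mouth ends up.
- grip_post (a point): centre of the top of the carousel's round black post, 18 mm diameter, top 86 mm above the table, upright, 90 mm from the carousel's axis, on the divider straight opposite the green compartment. It turns with the carousel. When the green compartment is under the ramp the post lies on the +y axis of carousel_hub.
- green_pocket (a point): point on the floor of the green compartment (14 mm above the table), 80 mm from the carousel's axis, in the middle of the compartment; it turns with the carousel. Its z axis is up.
- carousel (a joint): angle of the carousel in rad, anticlockwise seen from above; 0 when the middle of the green compartment is straight under the ramp. Range -0.6 to 2.0; starts between 0.7 and 1.6. Stiff enough to stay where it is left (about 1.3 to 3 N at the post).
There are look-alikes about, which are no part of the job. Leave any pink look-alike of the orange_plate alone.

How it is judged:
By the outcome, as a careful person would: the job done as asked, in the order asked, and still so for the second after the job is handed in, with the robot touching nothing.
It also fails if it takes over 51 s, if anything falls off the work surface, if the arm or the gripper's body presses on something with over 40 N, if the wrist force passes 120 N, or if a joint passes its speed limit or range.

### The arm

A 6-joint arm with a two-finger parallel gripper is mounted at the origin on the work surface. World frame = base frame: x ahead of the robot, y to its left, z up, the work surface at z = 0. Lengths are in m, angles in rad, forces in N, time in s.
With the tool pointing down it reaches from about 0.275 to 0.75 m from the base axis. Payload 10.2 kg.
Tool frame: the origin (TCP) lies at the very end of the fingers, on their centre line; the grasp point (between the pads) lies 19 mm behind it; x points along the fingers, z is the direction in which the jaws open and shut, and the axes are right-handed (so a half turn about x gives the same grasp; the last joint's range is limited). The gripper opens to 88 mm and grips with 3 to 60 N. Pads are 18 mm wide; open, the fingers measure 123 mm over their backs; the gripper's body (75 mm by 187 mm) begins 45 mm behind the grasp point.
Start: joints at [1.048, 0.313, 1.498, -0, 1.331, -0.223], TCP at [0.155, 0.502, 0.216] pointing down, gripper open.
Joint ranges: [-2.94, 2.94], [-0.97, 2.17], [0.19, 2.56], [-1.23, 4.37], [0.02, 3.11], [-2.88, 2.88]. Speed limits (rad/s): [2.39, 2.39, 3.01, 3.14, 3.14, 3.14].

### API

Orientations are given as a 3x3 rotation matrix whose columns are the frame's x, y, z axes.
In Python, from station import arm, cams, workorder gives the robot as it stands.
- The arm moves only by the tool play_rows, never from a script. Its argument "rows" is a list of rows, each a list of 4 numbers: the shift along the world's x, y, z in mm, then the turn about the world's z in degrees. In form: [[dx, dy, dz, twist], ...]. A call has 1 to 12 rows; each row shifts and turns the commanded pose from where the row before left it; what a row does not reach is not made up. A row lasts 1/12 s, in which the tool goes at most 41.7 mm and 7.16 degrees, less where a joint would pass 70% of its speed; a pose out of reach is approached as far as the arm can. A call is refused whole if a number of a shift passes 41.7 or a number of a turn 7.16, either way. A call with a gripper value outside its range is refused whole. "fingers" is the closure in counts, from 0 (fully open) to 255 (shut), set as the call begins (left out, the last holds). The fingers move at their own pace and stop on an object; "force" is the grip in N (left out, the last holds). Time passes only in rows, so rows that do not move let the fingers close. It gives the time, the measured TCP pose, the force and the opening at its end, in the units of the state.
- arm.get_state(): the state, without advancing time (a new reading comes with each control period).
- cams.grab_frame(name): name is "scene" or "top"; returns a dict with "frame" (400x640x3 uint8, red, green, blue), "camera_matrix" (3x3 intrinsics, pixels), "R" (3x3) and "t" (3): a world point X has camera coordinates R X + t. Camera axes: x right, y down, z forward; pixel columns grow to the right and rows downward; lengths in m; the calibration is good to about 2 mm. A picture is of the moment at which its call begins. There is no depth.
- workorder.job_done(): hands the job in, once; it reports no verdict.
Trained networks look in the newest picture that a camera, given by its name, has taken for a name from the list of things; names that differ only in an ending like _2 or _b are one class to them, and where a whole thing is asked for, a point or a joint stands for the part that bears it (a point fixed in the world has none). Each returns a list of dicts, best first, with "conf" (0 to 1); they miss things now and then, are a little off and sometimes report something else, mostly with a low value. They report only what shows in the picture. A call takes as long as a camera call. They do not tell look-alikes from the thing itself.
- cams.trace(camera, query): "pixels" (400x640 bool, what is visible of it) and "extent" ([centre column, centre row, width, height] in pixels, round what is visible of it).
The state is a dict: "clock": time; "q": joint angles; "joint_vel": joint speeds; "effort": joint torques, N m; "position": TCP position; "orientation": TCP orientation; "ft_force": force on the tool from outside, world axes, zero at the start; "wrist_torque": the same for the moment, N m; "finger_gap": finger opening in m.
Only numpy, scipy, OpenCV 4.12 (cv2) and the standard library are available. Lean on these libraries where they do the work, as an engineer would, in place of code of your own. Each camera call takes 0.05 s, during which the arm holds its last target. There are 200 camera calls.

## Working session

There is one attempt and no reset: what is moved stays moved. The work goes in short steps, Python scripts to look and compute and a tool call to move; the robot and the scene stay as the last step left them, time stands still between calls to the robot, and variables do not carry over. Pictures are saved under pics/ and viewed, about 8 in all and at most 12, crops included, and the job is handed in when it is done.

Besides the shell and the picture viewer there is one more tool, called by a JSON object that holds its "fn" and its "kwargs", one argument or row to a line. play_rows: Moves the arm, as the interface text tells. Its arguments: {"type":"object","properties":{"rows":{"type":"array"},"fingers":{"type":"number"},"force":{"type":"number"}},"required":["rows"]}

```bash
mkdir -p pics
cat > h.py <<'E'
import numpy as np, cv2
from station import arm, cams, workorder
def grab(n,f=None):
    g=cams.grab_frame(n)
    if f: cv2.imwrite('pics/'+f,g["frame"][:,:,::-1])
    return g
def ray(g,u,v,z):
    K,R,t=map(np.array,(g["camera_matrix"],g["R"],g["t"]))
    d=R.T@np.linalg.solve(K,[u,v,1]); c=-R.T@t
    return c+d*(z-c[2])/d[2]
def proj(g,X):
    p=np.array(g["camera_matrix"])@(np.array(g["R"])@np.array(X)+np.array(g["t"])); return p[:2]/p[2]
E
python3 - <<'E'
from h import *
s=arm.get_state(); print(s["clock"],s["position"],s["orientation"],s["finger_gap"])
for c in("scene","top"):
    g=grab(c,c+"1.png"); R,t=np.array(g["R"]),np.array(g["t"]); print(c,-R.T@t,R[2])
    for q in("orange_plate","blue_plate","plain_plate","rack","guide_mouth","carousel","grip_post","green_pocket"):
        try:
            for d in cams.trace(c,q)[:3]: print(c,q,round(d["conf"],2),np.round(d["extent"],1))
        except Exception as e: print(q,e)
E
```

```text
0.0 [0.15491389 0.50133781 0.21546542] [[-6.33209514e-04 -9.55400184e-01  2.95313542e-01]
 [-1.10682472e-03  2.95314090e-01  9.55399583e-01]
 [-9.99999187e-01  2.78107778e-04 -1.24445623e-03]] 0.08815940837973593
scene [0.83642136 0.63004621 0.71530063] [-0.40816812 -0.64755187 -0.64348688]
scene orange_plate 0.71 [345.6 309.1  94.9  83.3]
scene orange_plate 0.65 [369.9 282.3  24.9  21.2]
scene orange_plate 0.56 [408.5 265.6  14.7  25.5]
scene blue_plate 0.54 [325.4 320.4  24.4  30.8]
scene plain_plate 0.55 [346.9 299.6  21.9  23.1]
scene rack 0.97 [344.9 309.5  96.   86.3]
scene guide_mouth 0.68 [268.9 192.3 101.7 157. ]
scene carousel 0.65 [273.2 232.8  93.   72.3]
scene carousel 0.34 [369.2 280.9  21.   20.6]
scene grip_post 0.91 [273.1 234.3  91.8  74.8]
scene grip_post 0.4 [369.5 281.2  21.4  19.4]
scene green_pocket 0.97 [273.8 231.9  97.6  73.7]
top [0.43635201 0.06400025 0.84760764] [ 0.06061659 -0.00509382 -0.99814813]
top orange_plate 0.61 [230.1 258.4  12.   30.1]
top orange_plate 0.56 [230.2 176.9  34.9  12.4]
top orange_plate 0.54 [233.4 207.6  28.1   7.4]
top blue_plate 0.48 [223.9 146.7  31.1   9.2]
top plain_plate 0.66 [228.5 176.1  29.2  11. ]
top rack 0.78 [228.4 181.3  51.5 102.4]
top guide_mouth 0.65 [392.5 160.4 188.  112.1]
top guide_mouth 0.17 [351.7 161.5 105.4 112.6]
top carousel 0.82 [354.1 159.5 110.  114.2]
top grip_post 0.76 [352.  159.3 106.7 112.7]
top grip_post 0.46 [393.6 159.9 188.1 115.1]
top grip_post 0.21 [229.9 181.3  51.   98.8]
top green_pocket 0.68 [350.4 160.7 107.3 115. ]
top green_pocket 0.21 [392.3 161.2 191.2 113.9]
```

View pics/scene1.png

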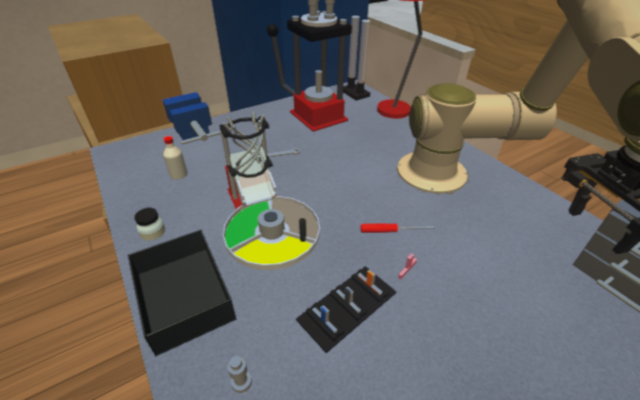

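View pics/top1.png

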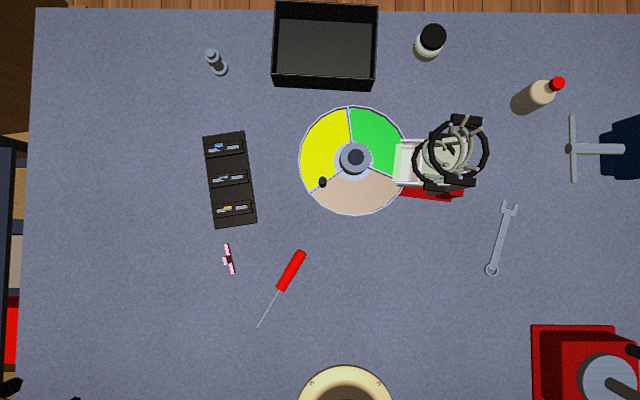

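The orange candidates are the rack plate at scene (370,281) / top (233,208), and the flat pink T at scene (408,266) / top (229,258). The rack plate fits, since it is orange and standing in a slot. I'll confirm in enlarged crops.

Run:
```python
from h import *
g=grab("top"); f=g["frame"][:,:,::-1]
a=cv2.resize(f[120:235,195:265],None,fx=5,fy=5,interpolation=cv2.INTER_CUBIC)
b=cv2.resize(f[95:225,290:500],None,fx=3.7,fy=3.7,interpolation=cv2.INTER_CUBIC)
cv2.imwrite('pics/b.png',b)
s=grab("scene"); f=s["frame"][:,:,::-1]
c=cv2.resize(f[255:355,290:425],None,fx=3.2,fy=5,interpolation=cv2.INTER_CUBIC)
c=cv2.copyMakeBorder(c,0,a.shape[0]-c.shape[0],0,0,cv2.BORDER_CONSTANT)
cv2.imwrite('pics/a.png',np.hstack([a,c]))
for n,u,v,z in(("hub",355,157,.064),("post",322,181,.086),("orange",234,209,.05),("gray",230,177,.05),("blue",224,147,.05),("ring",451,152,.246)): print(n,ray(g,u,v,z).round(4))
print("scene post",ray(s,303,221,.086).round(4),"hub",ray(s,271,214,.064).round(4),"orange stem",ray(s,369,270,.062).round(4), "ring",ray(s,245,133,.246).round(4))
```

```text
hub [ 0.5778 -0.0154  0.064 ]
post [0.5222 0.0565 0.086 ]
orange [0.463  0.2492 0.05  ]
gray [0.5337 0.2595 0.05  ]
blue [0.6006 0.2742 0.05  ]
ring [ 0.5546 -0.1582  0.246 ]
scene post [0.5251 0.0621 0.086 ] hub [ 0.5725 -0.0243  0.064 ] orange stem [0.4659 0.2543 0.062 ] ring [ 0.5702 -0.1434  0.246 ]
```

View pics/a.png

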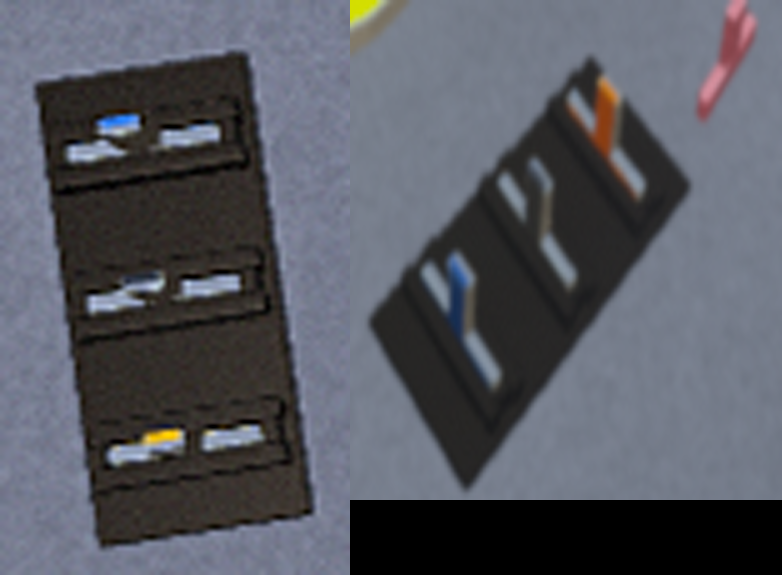

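View pics/b.png

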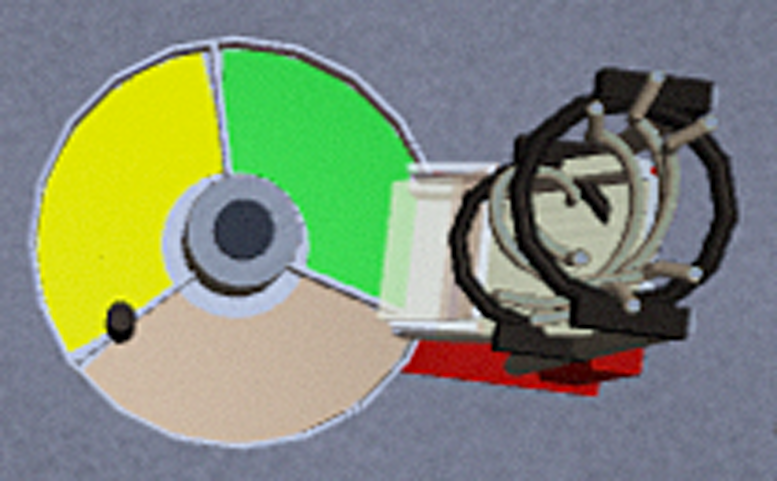

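Top crop: the orange plate is in the bottom slot (nearest the robot), the blue one is at the top, and the pink T lies outside the rack. The scene crop shows the orange face towards +x. The six rod tips show in the guide crop. Next I'll compute a refined geometry.

Run:
```python
from h import *
g=grab("top"); s=grab("scene")
B=lambda p:(290+(p[0]+.5)/3.7-.5,95+(p[1]+.5)/3.7-.5); A=lambda p:(195+(p[0]+.5)/5-.5,120+(p[1]+.5)/5-.5)
tips=np.array([ray(g,*B(p),.27)[:2] for p in((597,113),(655,82),(712,130),(578,258),(628,298),(693,273))])
m=tips.mean(0); print("tips",tips.round(3).tolist(),"mouth",m.round(4))
ring=ray(g,*B((627,207)),.246)[:2]
def ell(mask):
    c=max(cv2.findContours(mask,0,1)[0],key=cv2.contourArea); return cv2.fitEllipse(cv2.convexHull(c))
hub=ray(g,*B((246,224)),.064)[:2]
rim=ray(g,*B((232,242)),.028)[:2]
print("ring",ring.round(4),"hub",hub.round(4),"rim",rim.round(4), "dist",np.linalg.norm(m-hub),np.linalg.norm(m-rim))
d=hub-m; print("y yaw",np.degrees(np.arctan2(d[1],d[0])), "slot yaw",[np.degrees(np.arctan2(*(tips[i]-tips[j])[::-1])) for i,j in((0,3),(1,4),(2,5))])
post=ray(g,*B((119,316)),.086)[:2]; print("post",post.round(4),np.linalg.norm(post-hub),np.linalg.norm(post-rim))
print("scene of hubtop,post,mouth",proj(s,[*hub,.064]),proj(s,[*post,.086]),proj(s,[*m,.27]))
rk=np.array([ray(g,*A(p),.02)[:2] for p in((40,86),(246,54),(313,514),(100,546))]); print("rack",rk.round(4).tolist(),rk.mean(0).round(4),[np.linalg.norm(rk[i]-rk[(i+1)%4]).round(3) for i in range(4)])
a=(rk[0]+rk[1]-rk[2]-rk[3]);a/=np.linalg.norm(a);print("rack yaw",np.degrees(np.arctan2(a[1],a[0])),"orange slot",rk.mean(0)-.07*a)
for p,q in(((107,455),(263,433)),((87,303),(240,282)),((67,152),(220,131))): print("bar",ray(g,*A(p),.024)[:2],ray(g,*A(q),.024)[:2])
print("stemtops",ray(g,*A((163,437)),.062)[:2],"scene",proj(s,[*(rk.mean(0)-.07*a),.062]))
```

```text
tips [[0.594, -0.15], [0.608, -0.176], [0.587, -0.2], [0.53, -0.141], [0.512, -0.162], [0.523, -0.191]] mouth [ 0.5589 -0.1699]
ring [ 0.5571 -0.1718] hub [ 0.5818 -0.0178] rim [ 0.5772 -0.0129] dist 0.1538181853748297 0.15804279446398156
y yaw 81.44941877698366 slot yaw [np.float64(-8.241125208186086), np.float64(-8.046287930693014), np.float64(-8.643404331460813)]
post [0.5242 0.057 ] 0.09439573866185531 0.08774256074817931
scene of hubtop,post,mouth [268.8626545  216.74961938] [302.29423825 219.62371463] [243.80042123 118.89915115]
rack [[0.6301, 0.3319], [0.6458, 0.2373], [0.4339, 0.2028], [0.4188, 0.2992]] [0.5322 0.2678] [np.float64(0.096), np.float64(0.215), np.float64(0.098), np.float64(0.214)]
rack yaw 9.020220201074197 orange slot [0.46302188 0.2568385 ]
bar [0.46001239 0.29591217] [0.47045978 0.22542152]
bar [0.52923203 0.3066561 ] [0.53934747 0.23718177]
bar [0.5986896  0.31749721] [0.60893764 0.24768593]
stemtops [0.46686995 0.26118944] scene [370.6954958  270.23359504]
```

{"fn": "play_rows", "kwargs": {
  "rows": [
    [10,-12,0,-1],
    [20,-24,0,-2],
    [26,-31,0,-3],
    [26,-31,0,-3],
    [26,-31,0,-3],
    [26,-31,0,-3],
    [26,-31,0,-3],
    [26,-31,0,-3],
    [26,-31,0,-3],
    [26,-31,0,-3],
    [26,-31,0,-3],
    [26,-31,0,-3]
  ],
  "fingers": 100,
  "force": 20
}}

```text
clock: 2.1
position: [0.446, 0.1537, 0.2162]
orientation: [[0.001, -0.638, 0.77], [0.0, 0.77, 0.638], [-1.0, -0.0, 0.0]]
ft_force: [0.0, 0.8, 0.4]
finger_gap: 0.0538
```

{"fn": "play_rows", "kwargs": {
  "rows": [
    [22,-27,0,0],
    [22,-27,0,0],
    [18,-23,-10,-2],
    [12,-15,-20,0],
    [4,-5,-30,0],
    [0,0,-30,0],
    [0,0,-30,0],
    [0,0,-20,0],
    [0,0,0,0],
    [0,0,0,0]
  ]
}}

```text
clock: 2.93
position: [0.523, 0.0586, 0.0761]
orientation: [[-0.001, -0.613, 0.79], [0.0, 0.79, 0.613], [-1.0, 0.001, -0.001]]
ft_force: [0.6, 0.0, 0.4]
finger_gap: 0.0535
```

Run:
```python
from h import *
s=arm.get_state(); print(s["position"],s["ft_force"])
g=grab("top"); a=cv2.resize(g["frame"][95:225,260:400,::-1],None,fx=2.8,fy=2.8,interpolation=2)
g=grab("scene"); b=cv2.resize(g["frame"][170:275,210:340,::-1],(a.shape[1],a.shape[0]),interpolation=2)
cv2.imwrite('pics/c.png',np.hstack([a,b]))
```

```text
[0.52297299 0.0585932  0.07606578] [0.58153359 0.02498704 0.37137221]
```

View pics/c.png

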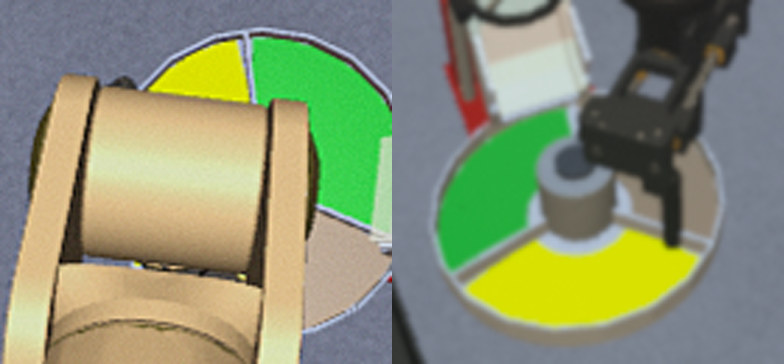

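The fingers straddle the post, with no contact force and the carousel unmoved. I'll go lower and close.

{"fn": "play_rows", "kwargs": {
  "rows": [
    [0,-1,-15,0],
    [0,0,-15,0],
    [0,0,0,0],
    [0,0,0,0]
  ]
}}

```text
clock: 3.37
position: [0.5235, 0.0576, 0.0471]
orientation: [[0.001, -0.613, 0.79], [-0.0, 0.79, 0.613], [-1.0, -0.001, 0.001]]
ft_force: [0.4, 1.0, 0.2]
finger_gap: 0.0536
```

{"fn": "play_rows", "kwargs": {
  "rows": [
    [0,0,0,0],
    [0,0,0,0],
    [0,0,0,0],
    [0,0,0,0],
    [0,0,0,0],
    [0,0,0,0]
  ],
  "fingers": 255,
  "force": 15
}}

```text
clock: 3.87
position: [0.5231, 0.0575, 0.0462]
orientation: [[0.0, -0.613, 0.79], [-0.0, 0.79, 0.613], [-1.0, -0.0, 0.0]]
ft_force: [-1.6, -0.6, 2.3]
finger_gap: 0.0171
```

{"fn": "play_rows", "kwargs": {
  "rows": [
    [6.7,4.7,0,-5.1],
    [7.1,4.1,0,-5.1],
    [7.4,3.5,0,-5.1],
    [7.7,2.7,0,-5.1],
    [8,2.1,0,-5.1],
    [8,1.4,0,-5.1],
    [8.2,0.6,0,-5.1],
    [8.2,0,0,-5.1],
    [8.3,-0.9,0,-5.1],
    [0,0,0,0],
    [0,0,0,0],
    [0,0,0,0]
  ]
}}

```text
clock: 4.87
position: [0.5932, 0.0745, 0.0462]
orientation: [[0.001, 0.141, 0.99], [-0.002, 0.99, -0.141], [-1.0, -0.002, 0.001]]
ft_force: [1.3, -6.6, 0.3]
finger_gap: 0.0172
```

{"fn": "play_rows", "kwargs": {
  "rows": [
    [0,0,0,0],
    [0,0,0,0],
    [0,0,0,0],
    [0,0,20,0],
    [0,0,30,0],
    [-5,10,35,1],
    [-15,25,15,2],
    [-20,30,0,3],
    [-20,30,0,3],
    [-20,30,0,3],
    [-20,30,0,3],
    [-20,25,0,2]
  ],
  "fingers": 130
}}

```text
clock: 5.87
position: [0.4712, 0.2576, 0.1461]
orientation: [[-0.0, -0.158, 0.987], [0.0, 0.987, 0.158], [-1.0, 0.0, 0.0]]
ft_force: [-0.8, 0.2, 0.3]
finger_gap: 0.0435
```

Run:
```python
from h import *
s=arm.get_state(); print(s["clock"],s["position"],s["ft_force"],s["finger_gap"])
g=grab("top"); a=cv2.resize(g["frame"][95:225,290:500,::-1],None,fx=3.7,fy=3.7,interpolation=2)
cv2.imwrite('pics/d.png',a)
m=np.array([.558,-.1705]);
for r,h in((0,.064),(.09,.086)): print(proj(g,[m[0]+(.155+r)*np.cos(np.radians(81.6)),m[1]+(.155+r)*np.sin(np.radians(81.6)),h]))
```

```text
5.8667 [0.47122951 0.25758713 0.14610046] [-0.8324691   0.2177756   0.27801968] 0.0435029185418929
[355.82727857 155.69278737]
[314.97965522 147.3684619 ]
```

View pics/d.png

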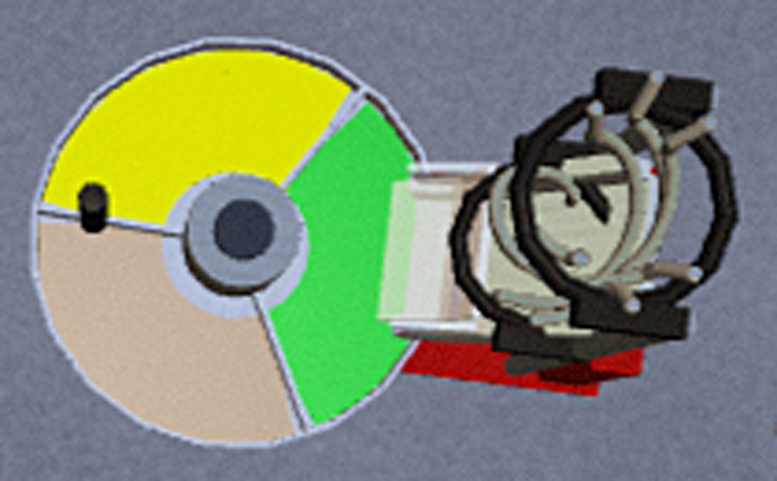

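Carousel set: the post top is at px (315.0,147.1), predicted (315.0,147.4). Now the plate.

{"fn": "play_rows", "kwargs": {
  "rows": [
    [-6,3,-15,-0.3],
    [0,0,-30,0],
    [0,0,-30,0],
    [0,0,-20,0],
    [0,0,-10,0],
    [0,0,-6,0],
    [0,0,0,0],
    [0,0,0,0]
  ]
}}

```text
clock: 6.58
position: [0.4673, 0.2589, 0.0359]
orientation: [[0.001, -0.15, 0.989], [0.0, 0.989, 0.15], [-1.0, 0.0, 0.001]]
ft_force: [0.7, 0.1, 0.3]
finger_gap: 0.043
```

Run:
```python
from h import *
s=arm.get_state(); print(s["clock"],s["position"],s["ft_force"],s["finger_gap"])
g=grab("scene"); a=cv2.resize(g["frame"][235:340,310:430,::-1],None,fx=5,fy=5,interpolation=2)
cv2.imwrite('pics/e.png',a)
```

```text
6.5833 [0.46729414 0.25893711 0.0359385 ] [0.72783519 0.14212431 0.26970912] 0.042991496924180556
```

View pics/e.png

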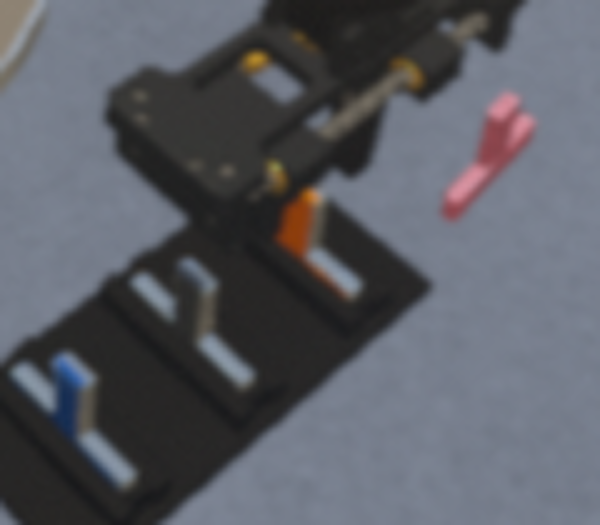

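Run:
```python
from h import *
g=grab("scene")
C=lambda X:((proj(g,X)+.5-[310,235])*5).round(0)
c=np.array([.465,.260]); n=np.array([.988,.152]); y=np.array([-.152,.988])
print("TCP finger+x tip",C([*(np.array([.4673,.2589])+n*.027),.036]))
for h,o in((.062,-.009),(.062,.009),(.024,.035),(.024,-.035)): print(h,o,C([*(c+y*o+n*.004),h]),C([*(c+y*o-n*.004),h]))
P=lambda u,v,h:ray(g,310+u/5-.5,235+v/5-.5,h)[:2]
for p,h in(((353,293),.024),((318,197),.062),((297,190),.062)): print(p,P(*p,h))
```

```text
TCP finger+x tip [254. 254.]
0.062 -0.009 [286. 178.] [298. 168.]
0.062 0.009 [316. 203.] [328. 193.]
0.024 0.035 [350. 291.] [362. 281.]
0.024 -0.035 [239. 195.] [250. 186.]
(353, 293) [0.46300952 0.29666078]
(318, 197) [0.46477866 0.26767396]
(297, 190) [0.470343   0.25971295]
```

Plate position agrees within about 1 mm with the picture. A small trim, then grip.

{"fn": "play_rows", "kwargs": {
  "rows": [
    [-2,1.5,0,0],
    [0,0,0,0],
    [0,0,0,0]
  ]
}}

```text
clock: 6.93
position: [0.4647, 0.2605, 0.0355]
orientation: [[0.001, -0.15, 0.989], [0.0, 0.989, 0.15], [-1.0, 0.0, 0.001]]
ft_force: [0.2, -0.2, -0.2]
finger_gap: 0.0436
```

{"fn": "play_rows", "kwargs": {
  "rows": [
    [0,0,0,0],
    [0,0,0,0],
    [0,0,0,0],
    [0,0,0,0],
    [0,0,0,0],
    [0,0,0,0]
  ],
  "fingers": 255,
  "force": 30
}}

```text
clock: 7.43
position: [0.4647, 0.2603, 0.035]
orientation: [[0.0, -0.15, 0.989], [0.0, 0.989, 0.15], [-1.0, 0.0, 0.0]]
ft_force: [0.4, -0.1, -0.3]
finger_gap: 0.007
```

{"fn": "play_rows", "kwargs": {
  "rows": [
    [0,0,10,0],
    [0,0,25,0],
    [0,0,35,0],
    [0,0,38,0],
    [0,0,40,0],
    [0,0,40,-2],
    [0,-10,40,-5],
    [5,-15,40,-7],
    [8,-25,30,-7],
    [8,-28,12,-7],
    [8,-30,0,-7],
    [8,-30,0,-7]
  ]
}}

```text
clock: 8.43
position: [0.5014, 0.1215, 0.3453]
orientation: [[0.002, 0.555, 0.832], [0.0, 0.832, -0.555], [-1.0, 0.001, 0.002]]
ft_force: [1.0, 0.4, -1.7]
finger_gap: 0.0068
```

{"fn": "play_rows", "kwargs": {
  "rows": [
    [8,-30,0,-7],
    [8,-30,0,-7],
    [8,-30,0,-7],
    [8,-30,0,-7],
    [8,-30,0,-7],
    [8,-30,0,-7],
    [6,-28,0,-7],
    [2,-15,0,-7],
    [0,0,0,-7],
    [0,0,0,-2],
    [0,0,0,0],
    [0,0,0,0]
  ]
}}

```text
clock: 9.43
position: [0.5573, -0.1001, 0.3442]
orientation: [[0.0, 0.99, -0.144], [0.0, -0.144, -0.99], [-1.0, 0.0, -0.0]]
ft_force: [0.4, 0.3, -0.9]
finger_gap: 0.0067
```

{"fn": "play_rows", "kwargs": {
  "rows": [
    [0,-20,0,0],
    [0.5,-25,0,0],
    [0,-20,0,0],
    [0,-6,0,0],
    [0,0,0,0],
    [0,0,0,0]
  ]
}}

```text
clock: 9.93
position: [0.558, -0.1705, 0.3439]
orientation: [[0.0, 0.989, -0.145], [0.0, -0.145, -0.989], [-1.0, 0.0, -0.0]]
ft_force: [-0.1, 0.1, -2.3]
finger_gap: 0.0071
```

Run:
```python
from h import *
s=arm.get_state(); p=np.array(s["position"]);print(s["clock"],p,s["ft_force"],s["finger_gap"])
g=grab("scene"); a=cv2.resize(g["frame"][50:210,180:340,::-1],None,fx=3.7,fy=3.7,interpolation=2)
cv2.imwrite('pics/f.png',a)
C=lambda X:((proj(g,X)+.5-[180,50])*3.7).round(0)
x=np.array([.989,-.146]);y=-np.array([-.146,-.989])
b=p[:2]
for o,h in((-.035,-.027),(.035,-.027),(-.035,-.011),(.035,-.011)): print("bar exp",C([*(b+x*o),p[2]+h]))
for o in(-.045,.045): print("slot ends",C([*(np.array([.558,-.1705])+x*o),.27]))
for o in(-.026,.026): print("slot sides",C([*(np.array([.558,-.1705])+y*o),.27]))
```

```text
9.9333 [ 0.55799257 -0.17053791  0.34393936] [-0.09743223  0.12971009 -2.26374992] 0.007103648672110717
bar exp [281. 183.]
bar exp [177. 201.]
bar exp [279. 160.]
bar exp [173. 179.]
slot ends [302. 244.]
slot ends [173. 269.]
slot sides [229. 239.]
slot sides [249. 273.]
```

View pics/f.png

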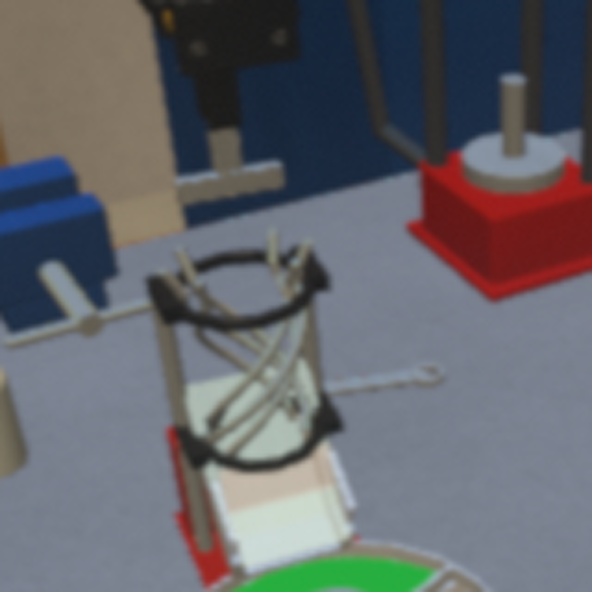

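The bar is where expected above the mouth, bare face to the carousel (orange away), and the rod tips bracket it. Lowering.

{"fn": "play_rows", "kwargs": {
  "rows": [
    [0,0,-12,0],
    [0,0,-18,0],
    [0,0,-15,0],
    [0,0,-10,0],
    [0,0,-6,0],
    [0,0,-5,0],
    [0,0,0,0],
    [0,0,0,0],
    [0,0,0,0]
  ]
}}

```text
clock: 10.73
position: [0.5582, -0.1713, 0.2786]
orientation: [[0.001, 0.989, -0.146], [-0.001, -0.146, -0.989], [-1.0, 0.001, 0.0]]
ft_force: [-0.1, 0.0, -1.7]
finger_gap: 0.0073
```

{"fn": "play_rows", "kwargs": {
  "rows": [
    [0,0,0,0],
    [0,0,0,0],
    [0,0,0,0],
    [0,0,0,0],
    [0,0,0,0],
    [0,0,0,0],
    [0,0,0,0],
    [0,0,15,0],
    [0,0,25,0],
    [0,0,30,0],
    [0,0,0,0],
    [0,0,0,0]
  ],
  "fingers": 110
}}

```text
clock: 11.73
position: [0.5583, -0.1714, 0.349]
orientation: [[0.003, 0.989, -0.146], [-0.001, -0.146, -0.989], [-1.0, 0.003, 0.001]]
ft_force: [0.0, -0.1, -0.4]
finger_gap: 0.0501
```

{"fn": "play_rows", "kwargs": {
  "rows": [
    [0,20,0,0],
    [-15,30,0,0],
    [-15,40,0,0],
    [-15,40,0,0],
    [-15,40,0,0],
    [-15,40,0,0],
    [-15,40,0,0],
    [-10,40,0,0],
    [-5,40,0,0],
    [0,30,0,0],
    [0,0,0,0],
    [0,0,0,0]
  ]
}}

```text
clock: 12.73
position: [0.4543, 0.1847, 0.3465]
orientation: [[-0.002, 0.99, -0.143], [-0.001, -0.143, -0.99], [-1.0, -0.002, 0.001]]
ft_force: [0.2, -0.1, -0.0]
finger_gap: 0.0502
```

Run:
```python
from h import *
s=arm.get_state(); print(s["clock"],s["position"],s["ft_force"],s["finger_gap"])
g=grab("top"); a=cv2.resize(g["frame"][95:225,290:480,::-1],None,fx=3,fy=3,interpolation=2)
for d in cams.trace("top","orange_plate")[:3]: print(round(d["conf"],2),d["extent"])
g=grab("scene"); b=cv2.resize(g["frame"][100:350,200:420,::-1],None,fx=1,fy=390/250,interpolation=2)
cv2.imwrite('pics/g.png',np.hstack([a,b[:a.shape[0]]]))
```

```text
12.7333 [0.45430248 0.1846889  0.34654245] [ 0.2056615  -0.12295278 -0.01153577] 0.050239044058788915
0.69 [375.0, 169.9, 26.3, 26.9]
```

View pics/g.png

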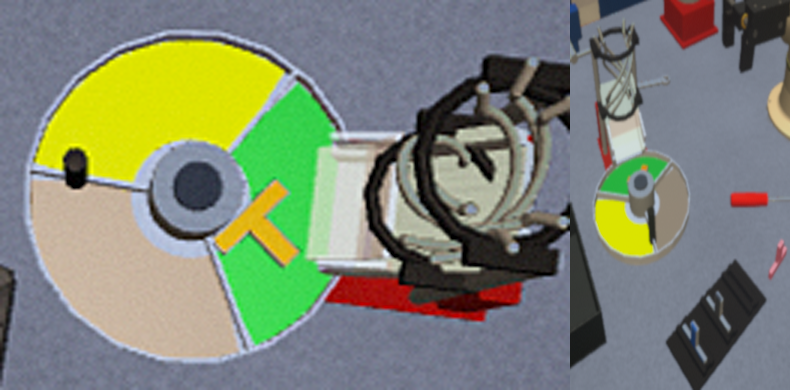

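The plate lies orange side up in the green compartment; blue and plain still stand. I'll check that it lies flat, not on the divider.

Run:
```python
from h import *
g=grab("top"); f=cv2.resize(g["frame"][130:210,330:415],None,fx=7,fy=7,interpolation=2)
h=cv2.cvtColor(f,cv2.COLOR_RGB2HSV); m=cv2.inRange(h,(8,120,120),(24,255,255))
c=max(cv2.findContours(m,0,1)[0],key=cv2.contourArea); ap=cv2.approxPolyDP(c,9,True)[:,0]
P=np.array([ray(g,330+(u+.5)/7-.5,130+(v+.5)/7-.5,.022)[:2] for u,v in ap])
hub=np.array([.5806,-.0172])
for p,q in zip(ap,P):
    d=q-hub; print(p,q.round(4),"side",(np.linalg.norm(q-P[list(map(tuple,P)).index(tuple(q))-1])*1000).round(1),"r",np.linalg.norm(d).round(4),"ang from -y",(np.degrees(np.arctan2(d[1],d[0]))+98.4).round(1))
s=grab("scene"); b=cv2.resize(s["frame"][190:270,215:330,::-1],None,fx=3.3,fy=5,interpolation=2)
a=cv2.resize(f[:,:,::-1],(400,400)); cv2.imwrite('pics/k.png',np.hstack([a,b]))
```

```text
[366 178] [ 0.5904 -0.0814] side 11.7 r 0.065 ang from -y 17.1
[222 310] [ 0.5464 -0.034 ] side 64.6 r 0.0381 ang from -y -55.3
[238 336] [ 0.5379 -0.0393] side 10.0 r 0.0481 ang from -y -54.2
[299 293] [ 0.5522 -0.0593] side 24.6 r 0.0508 ang from -y -25.6
[384 371] [ 0.5267 -0.0871] side 37.7 r 0.0882 ang from -y -29.2
[414 343] [ 0.536  -0.0969] side 13.5 r 0.0914 ang from -y -20.8
[336 258] [ 0.5639 -0.0715] side 37.7 r 0.0568 ang from -y -8.7
[388 206] [ 0.5812 -0.0886] side 24.4 r 0.0714 ang from -y 8.9
```

View pics/k.png

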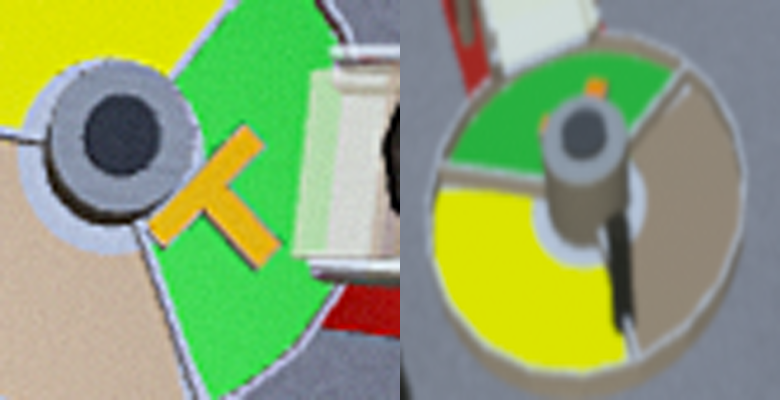

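Run:
```python
from h import *
g=grab("top"); s=grab("scene")
H=cv2.cvtColor(s["frame"],cv2.COLOR_RGB2HSV); m=cv2.inRange(H[190:270,215:330],(5,100,100),(26,255,255))
n,l,st,c=cv2.connectedComponentsWithStats(m)
for i in range(1,n): print(st[i]+[215,190,0,0,0],c[i]+[215,190])
hub=np.array([.5806,-.0172]); 
for z in(.014,.018,.022,.03):
    print(z,"scene: barend",proj(s,[.592,-.083,z]).round(1),proj(s,[.5822,-.0905,z]).round(1),"stemend",proj(s,[.525,-.088,z]).round(1),proj(s,[.536,-.099,z]).round(1),"inner end",proj(s,[.545,-.032,z]).round(1),"hubL/R tangent ignored; flange r:", end=" ")
    print([np.linalg.norm(ray(g,330+u*85/400-.5,130+v*80/400-.5,z)[:2]-hub).round(4) for u,v in((20,155),(110,253),(203,155))])
# unoccluded scene hub silhouette cols
print(proj(s,[*hub,.064]),proj(s,[*hub,.014]))
```

```text
[231 190   1   1   1] [231. 190.]
[237 191   1   1   1] [237. 191.]
[232 193   1   2   2] [232.  193.5]
[238 193   1   1   1] [238. 193.]
[233 197   1   1   1] [233. 197.]
[236 197   2   2   2] [236.5 197.5]
[271 206   6   3  14] [273.78571429 207.21428571]
0.014 scene: barend [256.8 217.4] [258.9 214.5] stemend [277.5 207.9] [272.3 207. ] inner end [280.2 222.1] hubL/R tangent ignored; flange r: [np.float64(0.0461), np.float64(0.0478), np.float64(0.0442)]
0.018 scene: barend [256.6 216.3] [258.7 213.5] stemend [277.4 206.8] [272.2 206. ] inner end [280.1 221. ] hubL/R tangent ignored; flange r: [np.float64(0.0463), np.float64(0.0483), np.float64(0.0436)]
0.022 scene: barend [256.5 215.3] [258.6 212.4] stemend [277.3 205.8] [272.1 205. ] inner end [280. 220.] hubL/R tangent ignored; flange r: [np.float64(0.0466), np.float64(0.0487), np.float64(0.0431)]
0.03 scene: barend [256.2 213.1] [258.3 210.3] stemend [277.1 203.7] [271.9 202.9] inner end [279.8 217.9] hubL/R tangent ignored; flange r: [np.float64(0.047), np.float64(0.0497), np.float64(0.042)]
[269.37888669 216.72128685] [270.91510405 230.24966613]
```

Stem end and outer bar end both come out at about z = 0.020 in the scene view (flat top is 0.022), so the plate is flat. Handing in.

```bash
python3 -c "
from h import *
print(arm.get_state()['clock'],workorder.job_done())"
```

```text
the job is handed in; nothing more can be done
13.0833 None
```

I turned the carousel by its black post and dropped the orange T-plate through the guide. It now lies orange side up in the green compartment. I handed the job in at 13.1 s with the gripper open and clear of everything.

- **Carousel:** the post top was at pixel (315.0, 147.1), against (315.0, 147.4) predicted for green squarely under the ramp. It still looked in place after the drop.
- **Plate:** it lies turned about 45° in the compartment, its bar against the hub and one bar end close to a divider. The stem end and outer bar end came out about 20 mm above the table, and 22 mm would be exactly flat. The inner bar end was hidden by the hub in the scene view, so I judged it from the other two ends and the top view.
- **Rack:** the blue and plain plates still stand in their slots, and the pink look-alike was not touched.
- **Disagreement:** one of the guide's rod tips appeared about 4 mm off between the two cameras. That was within the slot's clearance, and the plate went through cleanly.

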